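Stroke-test a curved touch strip

TASK

Test the curved rubber touch strip of the control panel: with closed fingertips press lightly on the centre of its round end so that the strip sinks a few millimetres, then follow the curve past every tick mark to the centre of the square end in one stroke, keeping the strip pressed down all the way and never pressing hard. Finish while still holding the strip lightly down at the square end, and leave the loose things on and around the panel alone.

Things in the scene. Friction and masses are not known exactly. Their poses are not given: they have to be found in the camera images.
- panel: grey control panel, 250 x 150 x 28 mm, fixed flat on the table, may lie any way round. Origin: centre of its underside; x along its long side, y along the short side, z up. On it lies a dark curved rubber touch strip, and a fixed black knob 26 mm across, 16 mm high, stands at (-35, -52) mm inside the curve
- arc_centre (a point): centre of the touch strip's arc, at panel (0, -75) mm, level with the strip's top; axes as the panel's. The strip's centre line is one arc of radius 100 mm about it, from the round end at 150 degrees to the square end at 30 degrees (from x towards y). Strip 24 mm wide, flat top 12 mm above the panel; round end pad 40 mm across, square end pad 40 mm wide
- strip (a joint): how far the whole touch strip has sunk, m: 0 at rest, 0.006 fully down. Spring-backed: it sinks level as one piece wherever it is pressed, takes about 0.6 N to start and 0.9 N more per mm (6 N fully down, rigid after that), and springs back when let go
- mark1 (a point): centre line of the strip's upper surface as it stands unpressed, at the centre of the round end pad (start of the stroke); fixed to the panel, it does not sink with the strip. 40 mm above the table
- mark2 (a point): centre line of the strip's upper surface as it stands unpressed, at the second white tick, 30 degrees (52 mm) along the arc from the start; fixed to the panel, it does not sink with the strip. 40 mm above the table
- mark3 (a point): centre line of the strip's upper surface as it stands unpressed, at the third, middle tick, 60 degrees (105 mm) along the arc; fixed to the panel, it does not sink with the strip. 40 mm above the table
- mark4 (a point): centre line of the strip's upper surface as it stands unpressed, at the fourth tick, 90 degrees (157 mm) along the arc; fixed to the panel, it does not sink with the strip. 40 mm above the table
- mark5 (a point): centre line of the strip's upper surface as it stands unpressed, at the centre of the square end pad (end of the stroke), 120 degrees (209 mm) along the arc; fixed to the panel, it does not sink with the strip. 40 mm above the table
- knob_cap: loose black knob cap, round, 22 mm across and 18 mm high, standing on the panel inside the curve of the strip; leave alone. Origin: centre of its underside
- heatsink: loose aluminium finned heat sink, 30 x 22 x 20 mm, standing on a corner of the panel; leave alone. Origin: centre of its underside
- flux_jar: closed jar, 44 mm across, 50 mm high, on the table beside the panel; leave alone. Origin: centre of its underside
- screwdriver: screwdriver 160 mm long lying on the table near the panel's long side, handle to its own -x; leave alone
- spool: grey plastic spool with flanges, 52 mm across, 40 mm high, standing on the table beside the panel; leave alone. Origin: centre of its underside
- board: loose green circuit board 70 x 50 mm, parts up to 14 mm high, flat on the table near the panel; leave alone. Origin: centre of its underside
- parts_tray: small white open parts tray 70 x 50 x 25 mm on the table near the panel; leave alone. Origin: centre of its underside

How it is judged:
On the way, in this order (a step that is already met when the one before it is completed fails the run):
1. the fingertips press the strip at the round end (horizontal distance between the grasp point and mark1 below 0.018 m and value of joint strip above 0.001 m and contact force between the fingers and panel above 0.3 N), for 0.2 s.
2. the fingertips press the strip at the second mark (horizontal distance between the grasp point and mark2 below 0.018 m and value of joint strip above 0.001 m and contact force between the fingers and panel above 0.3 N), for 0.05 s.
3. the fingertips press the strip at the middle mark (horizontal distance between the grasp point and mark3 below 0.018 m and value of joint strip above 0.001 m and contact force between the fingers and panel above 0.3 N), for 0.05 s.
4. the fingertips press the strip at the fourth mark (horizontal distance between the grasp point and mark4 below 0.018 m and value of joint strip above 0.001 m and contact force between the fingers and panel above 0.3 N), for 0.05 s.
5. the fingertips press the strip at the square end (horizontal distance between the grasp point and mark5 below 0.018 m and value of joint strip above 0.001 m and contact force between the fingers and panel above 0.3 N), for 0.2 s.
At the end, for the whole second after the job is handed in: The grasp point is within 18 mm (horizontally) of the centre of the square end, the fingers hold the strip more than 1 mm down, still, with less than 15 N, and every loose thing is within 15 mm of where it stood (all of step 5 and contact force between the fingers and panel below 15 N and velocity of joint strip between -0.01 and 0.01 m/s and distance of each of knob_cap, heatsink, flux_jar, screwdriver, spool, board, parts_tray from where it was at the start of the episode below 0.015 m); the arm keeps its last pose, push and grip.
It fails at once if the strip was pressed hard: over 15 N between the fingers and the panel (contact force between the fingers and panel above 15 N).
It fails at once if the fingertips were just over the middle of the strip without pressing it down (came off part way) ((horizontal distance between the grasp point and mark2 below 0.026 m or horizontal distance between the grasp point and mark3 below 0.026 m or horizontal distance between the grasp point and mark4 below 0.026 m) and z of the grasp point in the frame of mark3 below 0.03 m and value of joint strip below 0.0003 m).
It fails at once if a loose thing was lifted or moved more than 15 mm (distance of any of knob_cap, heatsink, flux_jar, screwdriver, spool, board, parts_tray from where it was at the start of the episode above 0.015 m).
It also fails if it takes over 45 s, if anything falls off the work surface, if the arm or the gripper's body presses on something with over 40 N, if the wrist force passes 120 N, or if a joint passes its speed limit or range.

ROBOT

A 6-joint arm with a two-finger parallel gripper is mounted at the origin on the work surface. World frame = base frame: x ahead of the robot, y to its left, z up, the work surface at z = 0. Lengths are in m, angles in rad, forces in N, time in s.
With the tool pointing down it reaches from about 0.375 to 0.9 m from the base axis. Payload 3.1 kg.
Tool frame: the origin (TCP) lies midway between the tips of the shut fingers; the grasp point (between the pads) lies 19 mm behind it; z points along the fingers, y is the direction in which the jaws open and shut (so a half turn about z gives the same grasp; the last joint's range is limited). The gripper opens to 85 mm and grips with 20 to 120 N. Pads are 22 mm wide; open, the fingers measure 114 mm over their backs; the gripper's body (76 mm by 85 mm) begins 54 mm behind the grasp point. The pads swing forward as they close: fully open they stand 13 mm farther back than shut.
Start: joints at [-1.317, 0.527, 1.433, -0, 1.181, -0.178], TCP at [0.262, -0.568, 0.231] pointing down, gripper open.
Joint ranges: [-3.08, 3.08], [-0.75, 2.2], [0.22, 2.44], [-1.43, 4.57], [0, 2.65], [-2.85, 2.85]. Speed limits (rad/s): [2.79, 2.79, 3.14, 3.14, 3.14, 3.14].

INTERFACE

Orientations are given as a unit quaternion [x, y, z, w].
In Python, from station import manip gives the robot as it stands.
- The arm moves only by the tool servo_tool, never from a script. Its argument "increments" is a list of rows, each an object with "hand": the closure, from 0 (fully open) to 1 (shut); "travel": the shift along the tool's x, y, z in mm, a list of three; "yaw": the turn about the tool's z in degrees. A call has 1 to 20 rows; each row shifts and turns the commanded pose from where the row before left it, along the tool's axes as they then stand; what a row does not reach is not made up. A row lasts 1/10 s, in which the tool goes at most 50 mm and 8.59 degrees, less where a joint would pass 70% of its speed; a pose out of reach is approached as far as the arm can. A call with a gripper value outside its range is refused whole. The fingers move at their own pace and stop on an object; "newtons" is the grip in N (left out, the last holds). Time passes only in rows, so rows that do not move let the fingers close. It gives the time, the measured TCP pose, the force and the opening at its end, in the units of the state.
- manip.sense(): the state, without advancing time (a new reading comes with each control period).
- manip.snapshot(name): name is "side" or "top"; returns a dict with "pixels" (400x640x3 uint8, blue, green, red), "fx", "fy", "cx", "cy" (pixels), "R" (3x3) and "t" (3): a world point X has camera coordinates R X + t. Camera axes: x right, y down, z forward; pixel columns grow to the right and rows downward; lengths in m; the calibration is good to about 2 mm. A picture is of the moment at which its call begins. There is no depth.
- manip.sign_off(): hands the job in, once; it reports no verdict.
The state is a dict: "t": time; "q": joint angles; "qd": joint speeds; "tau": joint torques, N m; "tcp_pos": TCP position; "tool_rot": TCP orientation; "force": force on the tool from outside, world axes, zero at the start; "ft_torque": the same for the moment, N m; "finger_gap": opening from 0.0 (shut) to 1.0 (fully open).
Only numpy, scipy, OpenCV 4.12 (cv2) and the standard library are available. Lean on these libraries where they do the work, as an engineer would, in place of code of your own. Each camera call takes 0.05 s, during which the arm holds its last target.

## Working session

There is one attempt and no reset: what is moved stays moved. The work goes in short steps, Python scripts to look and compute and a tool call to move; the robot and the scene stay as the last step left them, time stands still between calls to the robot, and variables do not carry over. Pictures are saved under pics/ and viewed, and the job is handed in when it is done.

Besides the shell and the picture viewer there is one more tool, called after "Emit:" as name(argument=value, ...), one argument or row to a line, values as JSON. servo_tool: Moves the arm, as the interface text tells. Its arguments: {"type":"object","properties":{"increments":{"type":"array","items":{"type":"object","properties":{"hand":{"type":"number"},"travel":{"type":"array","items":{"type":"number"}},"yaw":{"type":"number"}}}},"newtons":{"type":"number"}},"required":["increments"]}

```bash
mkdir -p pics; python3 - <<'E'
from station import manip
import cv2,pickle
print(manip.sense())
d={}
for n in("top","side"):
    s=manip.snapshot(n); d[n]=s; cv2.imwrite(f"pics/{n}0.png",s["pixels"])
    print(n,{k:s[k] for k in s if k!="pixels"})
pickle.dump(d,open("s0.pkl","wb"))
E
```

```text
{'t': 0.0, 'q': array([-1.31750263e+00,  5.28466310e-01,  1.43388424e+00, -1.85346448e-05,
        1.18140339e+00, -1.78516430e-01]), 'qd': array([ 0.00074599, -0.00190084, -0.00031029, -0.00126202,  0.00135635,
       -0.000624  ]), 'tau': array([-1.93159234e-03, -4.42353272e+01, -1.78024238e+01, -9.41050962e-05,
        8.31622048e-03, -5.61610108e-06]), 'tcp_pos': array([ 0.26140454, -0.56692843,  0.23033928]), 'tool_rot': array([ 9.76781576e-01,  2.14234884e-01, -4.89580608e-05, -1.07956581e-03]), 'force': array([ 0.57583195, -1.11182806,  0.34073768]), 'ft_torque': array([-0.02029262, -0.00621801,  0.01085789]), 'finger_gap': 0.9998518914307271}
top {'fx': 471.1513582266755, 'fy': 471.1513582266755, 'cx': 327.19845070635887, 'cy': 194.92565421921324, 'R': array([[-0.02890015, -0.99900252,  0.03404033],
       [-0.98257737,  0.02213722, -0.18453092],
       [ 0.1835933 , -0.03878023, -0.98223704]]), 't': array([0.0338264 , 0.57335282, 0.69529893])}
side {'fx': 392.3098976232955, 'fy': 392.3098976232955, 'cx': 316.2258586423424, 'cy': 193.59315202337535, 'R': array([[ 0.82370729, -0.5665697 ,  0.02247369],
       [-0.28177312, -0.44340696, -0.85087848],
       [ 0.49204695,  0.69454233, -0.52488166]]), 't': array([-0.46287344,  0.24653446,  0.35875272])}
```

View pics/top0.png

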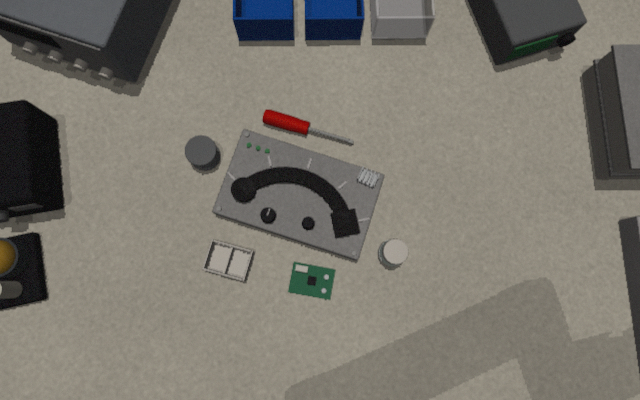

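View pics/side0.png

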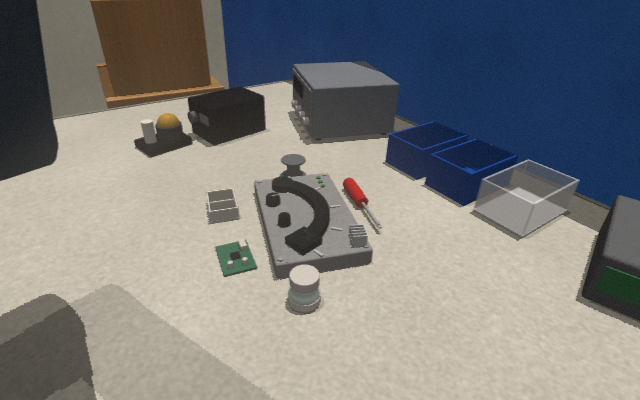

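The top view shows the panel turned slightly, with corners near (243,129), (384,175), (359,259) and (214,211). The round pad is near (243,189) and the square pad near (345,222). The heat sink sits at the far right corner. I'll zoom in to get the corners precisely.

```bash
python3 - <<'E'
import cv2,pickle
d=pickle.load(open("s0.pkl","rb"))
a=d["top"]["pixels"][115:265,205:395]; cv2.imwrite("pics/topz.png",cv2.resize(a,None,fx=4,fy=4,interpolation=cv2.INTER_CUBIC))
a=d["side"]["pixels"][165:280,245:385]; cv2.imwrite("pics/sidez.png",cv2.resize(a,None,fx=5,fy=5,interpolation=cv2.INTER_CUBIC))
E
```

```text
(no output)
```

View pics/topz.png

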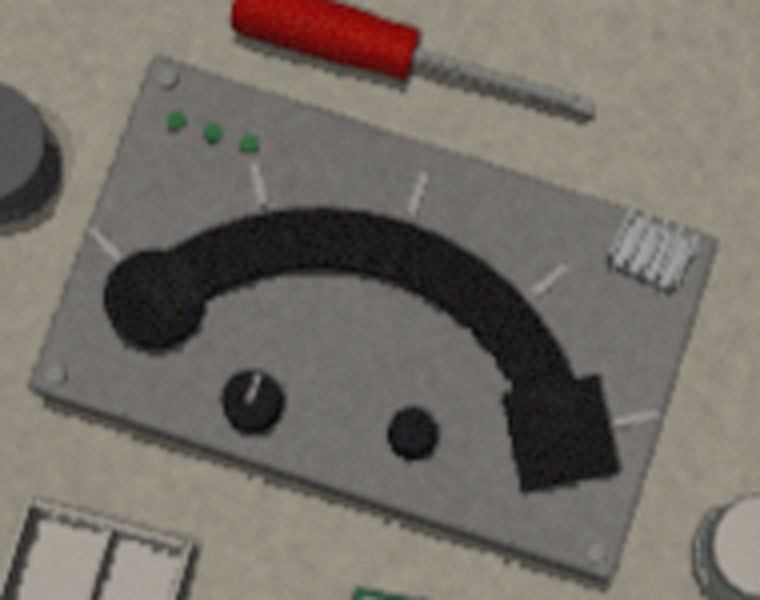

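View pics/sidez.png

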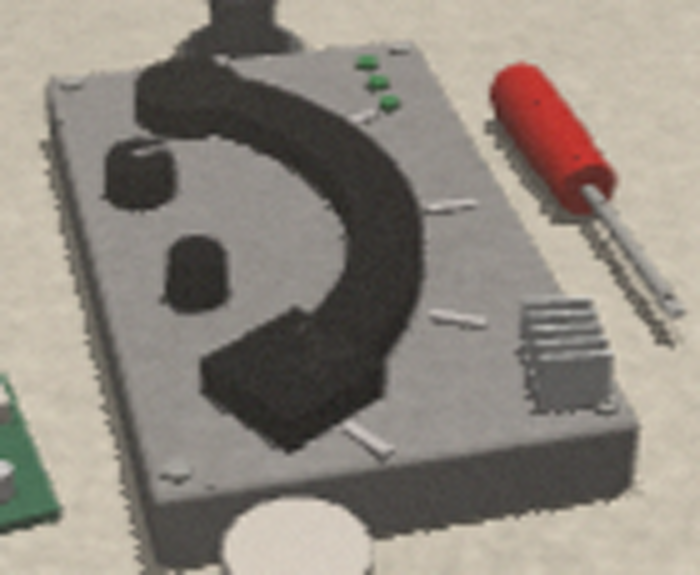

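```bash
cat > h.py <<'E'
import numpy as np,pickle
d=pickle.load(open("s0.pkl","rb"))
def proj(s,X):
    c=np.asarray(X)@s["R"].T+s["t"]; return np.c_[s["fx"]*c[:,0]/c[:,2]+s["cx"],s["fy"]*c[:,1]/c[:,2]+s["cy"]]
def P2W(p,P):
    P=np.asarray(P,float);c,s=np.cos(p[2]),np.sin(p[2]);return np.c_[p[0]+c*P[:,0]-s*P[:,1],p[1]+s*P[:,0]+c*P[:,1],P[:,2]]
def mk(a,r=.1,z=.04): return [r*np.cos(np.radians(a)),-.075+r*np.sin(np.radians(a)),z]
E
python3 - <<'E'
from h import *
from scipy.optimize import least_squares
import cv2
z=.028
C=np.array([[-.125,.075,z],[-.125,-.075,z],[.125,-.075,z],[.125,.075,z]])
tz=np.array([[157,57],[32,384],[608,582],[717,238]])
T=np.r_[C,[mk(150),mk(30)],[[-.035,-.052,.044]]]
tp=(np.r_[tz,[[155,300],[561,433],[254,400]]]+.5)/4-.5+[205,115]
S=np.array([[-.125,.075,z],[-.125,-.075,z],[.125,-.075,z],[.125,.075,z],[.125,-.075,0]])
sp=(np.array([[415,42],[48,78],[153,500],[637,425],[160,568]])+.5)/5-.5+[245,165]
def f(p,w=(1,1)): 
    return np.r_[w[0]*(proj(d["top"],P2W(p,T))-tp).ravel(),w[1]*(proj(d["side"],P2W(p,S))-sp).ravel()]
for w in((1,0),(0,1),(1,1)):
    r=least_squares(f,[.55,0,-1.8],args=(w,),loss="soft_l1"); 
    print(w,r.x,np.degrees(r.x[2]),r.cost); 
print(f(r.x).reshape(-1,2).round(1).tolist())
p=r.x; np.save("p.npy",p)
M=P2W(p,[mk(a) for a in(150,120,90,60,30)]); print(M)
print("radii from base",np.hypot(M[:,0],M[:,1]))
for n,k,(x,y,X,Y) in(("top",4,(205,115,395,265)),("side",5,(245,165,385,280))):
    im=cv2.resize(d[n]["pixels"][y:Y,x:X],None,fx=k,fy=k)
    for Q,col in((C,(0,255,0)),([mk(a) for a in range(30,151,15)],(0,0,255)),([mk(a,r_) for a in range(30,151,5) for r_ in (.088,.112)],(255,255,0)),([[-.035,-.052,.044]],(0,255,255))):
        for q in (proj(d[n],P2W(p,Q))-[x,y]+.5)*k: cv2.circle(im,(int(q[0]),int(q[1])),3,col,-1)
    cv2.imwrite(f"pics/{n}fit.png",im)
E
```

```text
(1, 0) [ 0.58335181  0.06362449 -1.91852918] -109.92362493112154 4.25277249935769
(0, 1) [ 0.58549961  0.06609246 -1.91916443] -109.96002179547816 2.3529334409342706
(1, 1) [ 0.5839162   0.06420096 -1.9186113 ] -109.928330124558 8.644249028852144
[[-1.0, -1.5], [-1.9, 0.7], [1.1, 0.3], [1.0, -0.1], [-0.6, -1.1], [0.2, -0.4], [-0.9, -0.6], [0.2, -0.6], [-0.7, 0.1], [-0.4, 1.2], [1.6, 0.7], [-1.1, 2.1]]
[[ 0.5899312   0.15413882  0.04      ]
 [ 0.61186619  0.10725228  0.04      ]
 [ 0.60741919  0.05567984  0.04      ]
 [ 0.57778175  0.01324031  0.04      ]
 [ 0.53089521 -0.00869469  0.04      ]]
radii from base [0.60973568 0.62119505 0.60996583 0.57793344 0.5309664 ]
```

View pics/topfit.png

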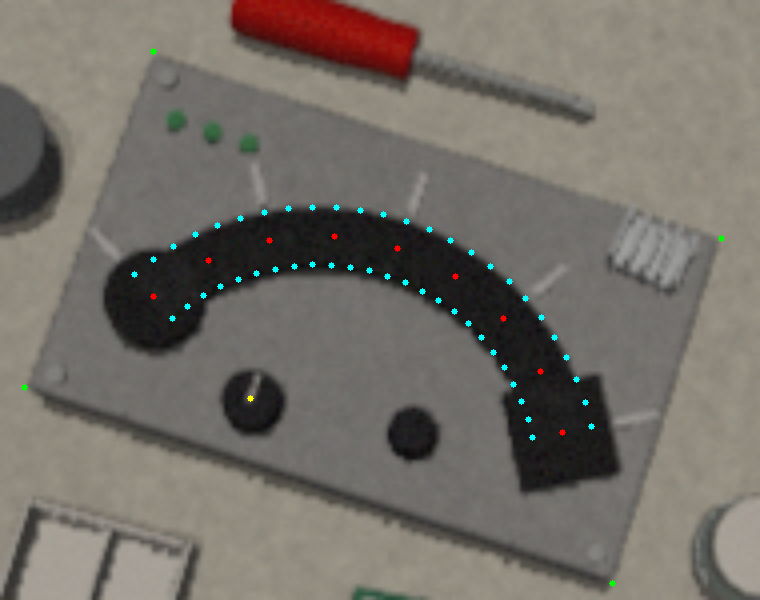

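View pics/sidefit.png

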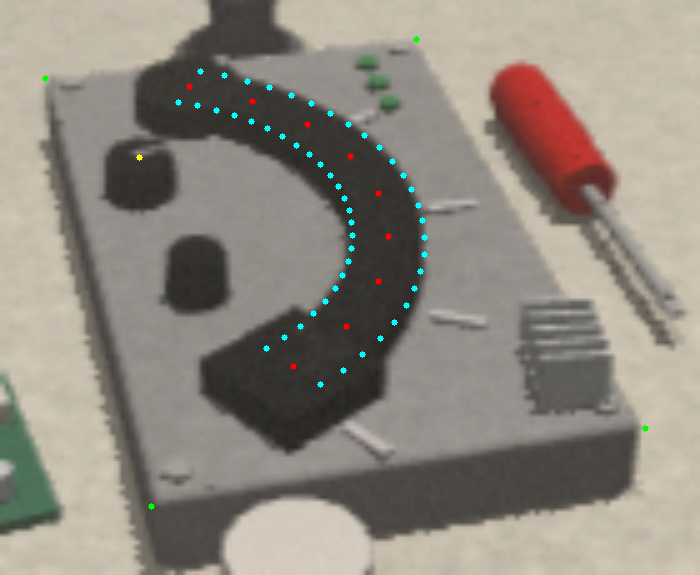

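The fit overlays the marks and strip edges in both views to about 2 mm, against an 18 mm tolerance. Next I'll work out the moves in tool axes.

```bash
cat >> h.py <<'E'
from scipy.spatial.transform import Rotation as Ro
def delta(target,s): return Ro.from_quat(s["tool_rot"]).as_matrix().T@(np.array(target)-s["tcp_pos"])*1000
E
python3 - <<'E'
from h import *
from station import manip
s=manip.sense();p=np.load("p.npy");M=P2W(p,[mk(150)])[0]
print(Ro.from_quat(s["tool_rot"]).as_matrix().round(4)); print(delta([M[0],M[1],.12],s))
E
```

```text
[[ 9.082e-01  4.186e-01 -5.000e-04]
 [ 4.186e-01 -9.082e-01  1.900e-03]
 [ 3.000e-04 -1.900e-03 -1.000e+00]]
[ 600.13022641 -517.19366725  111.65710077]
```

Emit:
servo_tool(
  increments=[
    {"hand": 1, "travel": [10, -9, 0]},
    {"hand": 1, "travel": [20, -17, 0]},
    {"hand": 1, "travel": [30, -26, 0]},
    {"hand": 1, "travel": [35, -30, 0]},
    {"hand": 1, "travel": [35, -30, 0]},
    {"hand": 1, "travel": [35, -30, 0]},
    {"hand": 1, "travel": [35, -30, 0]},
    {"hand": 1, "travel": [35, -30, 0]},
    {"hand": 1, "travel": [35, -30, 0]},
    {"hand": 1, "travel": [35, -30, 0]},
    {"hand": 1, "travel": [35, -30, 0]},
    {"hand": 1, "travel": [35, -30, 0]},
    {"hand": 1, "travel": [35, -30, 0]},
    {"hand": 1, "travel": [35, -30, 0]},
    {"hand": 1, "travel": [35, -30, 0]},
    {"hand": 1, "travel": [35, -30, 10]},
    {"hand": 1, "travel": [35, -30, 20]},
    {"hand": 1, "travel": [30, -26, 20]},
    {"hand": 1, "travel": [20, -17, 20]},
    {"hand": 1, "travel": [10, -9, 20]},
  ],
  newtons=30,
)

```text
schema error: expected keys hand, travel, yaw
```

```bash
python3 - <<'E'
from h import *
from station import manip
s=manip.sense();p=np.load("p.npy");M=P2W(p,[mk(150)])[0]
print(s["t"],s["tcp_pos"],s["tool_rot"],s["force"],s["finger_gap"],s["q"]); print(delta([M[0],M[1],.07],s))
E
```

```text
0.1 [ 0.26142616 -0.56697013  0.23045002] [ 9.76778130e-01  2.14251048e-01 -4.46151946e-05 -9.85608522e-04] [0.33549355 0.60157384 0.20878281] 0.9993182758432774 [-1.31748638e+00  5.28336196e-01  1.43378742e+00 -1.67448667e-05
  1.18144221e+00 -1.78533915e-01]
[ 600.11346755 -517.09643928  161.65700343]
```

Emit:
servo_tool(
  increments=[
    {"hand": 1, "travel": [10, -9, 0], "yaw": 0},
    {"hand": 1, "travel": [20, -17, 0], "yaw": 0},
    {"hand": 1, "travel": [30, -26, 0], "yaw": 0},
    {"hand": 1, "travel": [35, -30, 0], "yaw": 0},
    {"hand": 1, "travel": [35, -30, 0], "yaw": 0},
    {"hand": 1, "travel": [35, -30, 0], "yaw": 0},
    {"hand": 1, "travel": [35, -30, 0], "yaw": 0},
    {"hand": 1, "travel": [35, -30, 0], "yaw": 0},
    {"hand": 1, "travel": [35, -30, 0], "yaw": 0},
    {"hand": 1, "travel": [35, -30, 0], "yaw": 0},
    {"hand": 1, "travel": [35, -30, 0], "yaw": 0},
    {"hand": 1, "travel": [35, -30, 0], "yaw": 0},
    {"hand": 1, "travel": [35, -30, 0], "yaw": 0},
    {"hand": 1, "travel": [35, -30, 0], "yaw": 0},
    {"hand": 1, "travel": [35, -30, 0], "yaw": 0},
    {"hand": 1, "travel": [35, -30, 10], "yaw": 0},
    {"hand": 1, "travel": [35, -30, 20], "yaw": 0},
    {"hand": 1, "travel": [30, -26, 20], "yaw": 0},
    {"hand": 1, "travel": [20, -17, 20], "yaw": 0},
    {"hand": 1, "travel": [10, -9, 20], "yaw": 0},
  ],
  newtons=30,
)

```text
t: 2.1
tcp_pos: [0.596, 0.1667, 0.1405]
tool_rot: [0.976, 0.216, 0.0, -0.0]
force: [-1.1, 0.4, -1.2]
finger_gap: 0.004
```

```bash
python3 - <<'E'
from h import *
from station import manip
s=manip.sense();p=np.load("p.npy");M=P2W(p,[mk(150)])[0]
print(s["t"],s["tcp_pos"],s["tool_rot"],s["force"],s["finger_gap"],s["q"]); print(delta([M[0],M[1],.07],s))
E
```

```text
2.1 [0.59597981 0.16667306 0.14046915] [ 9.76467711e-01  2.15663318e-01  2.05468805e-04 -3.16072349e-04] [-1.13659261  0.38272595 -1.15666094] 0.004272455321646625 [9.20230589e-02 6.29507601e-01 1.52970505e+00 8.15932191e-04
 9.82051477e-01 1.22762420e+00]
[-10.80297008   8.85800148  70.45867622]
```

Emit:
servo_tool(
  increments=[
    {"hand": 1, "travel": [-5, 4, 10], "yaw": 0},
    {"hand": 1, "travel": [-6, 5, 20], "yaw": 0},
    {"hand": 1, "travel": [0, 0, 20], "yaw": 0},
    {"hand": 1, "travel": [0, 0, 10], "yaw": 0},
    {"hand": 1, "travel": [0, 0, 0], "yaw": 0},
    {"hand": 1, "travel": [0, 0, 0], "yaw": 0},
    {"hand": 1, "travel": [0, 0, 0], "yaw": 0},
  ],
)

```text
t: 2.8
tcp_pos: [0.5908, 0.1505, 0.0826]
tool_rot: [0.977, 0.214, 0.001, 0.0]
force: [0.3, 0.5, 0.3]
finger_gap: 0.0
```

```bash
python3 - <<'E'
from h import *
from station import manip
import cv2
s=manip.sense();p=np.load("p.npy");M=P2W(p,[mk(150)])[0]
print(s["t"],s["tcp_pos"],s["force"]); print(delta([M[0],M[1],.043],s))
ims=[]
for n in("top","side"):
    S=manip.snapshot(n);q=proj(S,[s["tcp_pos"],M]).round();print(q.tolist())
    im=S["pixels"]; c=q[1].astype(int); im=cv2.resize(im[max(0,c[1]-60):c[1]+60,c[0]-60:c[0]+60],(400,400)); ims.append(im)
cv2.imwrite("pics/near1.png",np.hstack(ims))
E
```

```text
2.8 [0.59077885 0.15053078 0.08260185] [0.25106109 0.46327444 0.26714059]
[ 0.65721094 -3.66321273 39.60040373]
[[241.0, 182.0], [243.0, 189.0]]
[[283.0, 162.0], [282.0, 182.0]]
```

View pics/near1.png

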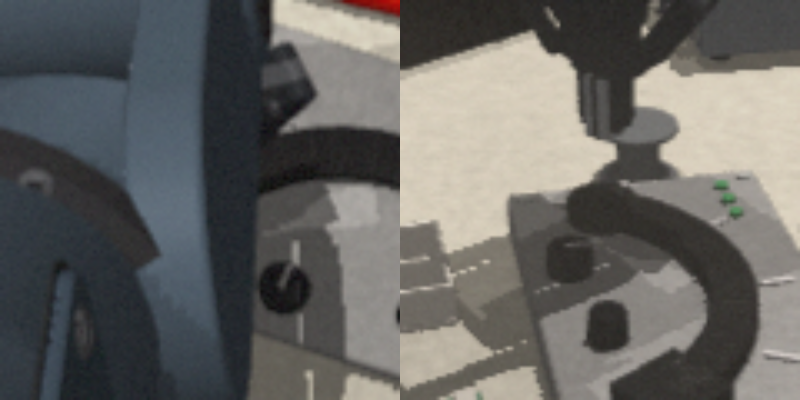

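The side view puts the fingertips just above the round pad, where the projected TCP says they should be. I'll descend to just above the pad and settle.

Emit:
servo_tool(
  increments=[
    {"hand": 1, "travel": [0.5, -2, 10], "yaw": 0},
    {"hand": 1, "travel": [0, -1.5, 15], "yaw": 0},
    {"hand": 1, "travel": [0, 0, 8], "yaw": 0},
    {"hand": 1, "travel": [0, 0, 3], "yaw": 0},
    {"hand": 1, "travel": [0, 0, 0], "yaw": 0},
    {"hand": 1, "travel": [0, 0, 0], "yaw": 0},
    {"hand": 1, "travel": [0, 0, 0], "yaw": 0},
    {"hand": 1, "travel": [0, 0, 0], "yaw": 0},
  ],
)

```text
t: 3.7
tcp_pos: [0.5893, 0.154, 0.0459]
tool_rot: [0.977, 0.214, 0.0, 0.0]
force: [-0.4, -0.3, 0.8]
finger_gap: -0.0
```

Emit:
servo_tool(
  increments=[
    {"hand": 1, "travel": [0, 0, 0], "yaw": 0},
    {"hand": 1, "travel": [0, 0, 0], "yaw": 0},
  ],
)

```text
t: 3.9
tcp_pos: [0.5891, 0.154, 0.0457]
tool_rot: [0.977, 0.214, 0.0, 0.0]
force: [-0.3, 0.3, 0.7]
finger_gap: -0.002
```

Next, press in 1–2 mm steps while reading the force.

Emit:
servo_tool(
  increments=[
    {"hand": 1, "travel": [0, 0, 2], "yaw": 0},
    {"hand": 1, "travel": [0, 0, 2], "yaw": 0},
    {"hand": 1, "travel": [0, 0, 1], "yaw": 0},
    {"hand": 1, "travel": [0, 0, 0], "yaw": 0},
    {"hand": 1, "travel": [0, 0, 0], "yaw": 0},
    {"hand": 1, "travel": [0, 0, 0], "yaw": 0},
  ],
)

```text
t: 4.5
tcp_pos: [0.589, 0.154, 0.0404]
tool_rot: [0.977, 0.214, 0.0, 0.0]
force: [-0.3, 0.1, -0.2]
finger_gap: 0.001
```

Emit:
servo_tool(
  increments=[
    {"hand": 1, "travel": [0, 0, 1], "yaw": 0},
    {"hand": 1, "travel": [0, 0, 1], "yaw": 0},
    {"hand": 1, "travel": [0, 0, 0], "yaw": 0},
    {"hand": 1, "travel": [0, 0, 0], "yaw": 0},
    {"hand": 1, "travel": [0, 0, 0], "yaw": 0},
    {"hand": 1, "travel": [0, 0, 0], "yaw": 0},
  ],
)

```text
t: 5.1
tcp_pos: [0.5891, 0.154, 0.0385]
tool_rot: [0.977, 0.214, 0.0, 0.0]
force: [-0.7, 0.4, 2.3]
finger_gap: -0.0
```

Emit:
servo_tool(
  increments=[
    {"hand": 1, "travel": [0, 0, 1], "yaw": 0},
    {"hand": 1, "travel": [0, 0, 0.5], "yaw": 0},
    {"hand": 1, "travel": [0, 0, 0], "yaw": 0},
    {"hand": 1, "travel": [0, 0, 0], "yaw": 0},
    {"hand": 1, "travel": [0, 0, 0], "yaw": 0},
    {"hand": 1, "travel": [0, 0, 0], "yaw": 0},
  ],
)

```text
t: 5.7
tcp_pos: [0.5891, 0.154, 0.037]
tool_rot: [0.977, 0.214, 0.0, -0.0]
force: [0.2, 0.1, 3.3]
finger_gap: -0.0
```

```bash
cat > plan.py <<'E'
import sys
from h import *
from station import manip
s=manip.sense();p=np.load("p.npy")
a=[float(v) for v in sys.argv[1:]]
M=P2W(p,[mk(v) for v in a])
R=Ro.from_quat(s["tool_rot"]).as_matrix()
print(s["t"],s["tcp_pos"],s["force"].round(2))
A=P2W(p,[[0,-.075,0]])[0]; v=s["tcp_pos"]-A; print("r",np.hypot(v[0],v[1]),"ang",np.degrees(np.arctan2(v[1],v[0])-p[2])%360)
P=np.r_[[s["tcp_pos"]],M]
print((np.diff(P[:,:2],axis=0)@R[:2,:2]*1000).round(1))
E
python3 plan.py 147 144 141 138 135 132 129 126 123 120 117 114 111 108 105 102 99 96 93 90 87 84 81 78 75 72 69 66 63 60 57 54 51 48 45 42 39 36 33 30
```

```text
5.7 [0.58909813 0.15404111 0.03699323] [0.21 0.14 3.32]
r 0.09930066923627345 ang 150.26628853848817
[[ 2.   5.3]
 [ 1.   5.1]
 [ 0.7  5.2]
 [ 0.4  5.2]
 [ 0.2  5.2]
 [-0.1  5.2]
 [-0.4  5.2]
 [-0.7  5.2]
 [-0.9  5.2]
 [-1.2  5.1]
 [-1.5  5. ]
 [-1.7  4.9]
 [-2.   4.8]
 [-2.2  4.7]
 [-2.5  4.6]
 [-2.7  4.5]
 [-2.9  4.3]
 [-3.2  4.2]
 [-3.4  4. ]
 [-3.6  3.8]
 [-3.8  3.6]
 [-4.   3.4]
 [-4.1  3.2]
 [-4.3  3. ]
 [-4.4  2.8]
 [-4.6  2.5]
 [-4.7  2.3]
 [-4.8  2. ]
 [-4.9  1.8]
 [-5.   1.5]
 [-5.1  1.3]
 [-5.1  1. ]
 [-5.2  0.7]
 [-5.2  0.4]
 [-5.2  0.2]
 [-5.2 -0.1]
 [-5.2 -0.4]
 [-5.2 -0.7]
 [-5.2 -0.9]
 [-5.1 -1.2]]
```

The strip has sunk 3.0 mm at 3.3 N, as the given spring rate predicts. I'll start the stroke.

Emit:
servo_tool(
  increments=[
    {"hand": 1, "travel": [1, 2.6, 0], "yaw": 0},
    {"hand": 1, "travel": [1, 2.7, 0], "yaw": 0},
    {"hand": 1, "travel": [1, 5.1, 0], "yaw": 0},
    {"hand": 1, "travel": [0.7, 5.2, 0], "yaw": 0},
    {"hand": 1, "travel": [0.4, 5.2, 0], "yaw": 0},
    {"hand": 1, "travel": [0.2, 5.2, 0], "yaw": 0},
  ],
)

```text
t: 6.3
tcp_pos: [0.6042, 0.1317, 0.0369]
tool_rot: [0.977, 0.214, 0.0, -0.0]
force: [-0.6, 2.9, 3.3]
finger_gap: 0.002
```

```bash
python3 plan.py 120
```

```text
6.3 [0.60418282 0.13171624 0.03691974] [-0.6   2.92  3.27]
r 0.1000008878677624 ang 134.73235459242696
[[-3.3 25.4]]
```

Emit:
servo_tool(
  increments=[
    {"hand": 1, "travel": [-0.1, 5.2, 0], "yaw": 0},
    {"hand": 1, "travel": [-0.4, 5.2, 0], "yaw": 0},
    {"hand": 1, "travel": [-0.7, 5.2, 0], "yaw": 0},
    {"hand": 1, "travel": [-0.9, 5.2, 0], "yaw": 0},
    {"hand": 1, "travel": [-1.2, 5.1, 0], "yaw": 0},
    {"hand": 1, "travel": [-1.5, 5, 0], "yaw": 0},
    {"hand": 1, "travel": [-1.7, 4.9, 0], "yaw": 0},
    {"hand": 1, "travel": [-2, 4.8, 0], "yaw": 0},
  ],
)

```text
t: 7.1
tcp_pos: [0.6133, 0.0913, 0.037]
tool_rot: [0.977, 0.214, 0.0, 0.0]
force: [0.7, 3.3, 3.8]
finger_gap: 0.004
```

```bash
python3 plan.py 111
```

```text
7.1 [0.61328336 0.09132665 0.03699207] [0.66 3.28 3.79]
r 0.09988836570486105 ang 110.8245325304804
[[ 0.2 -0.2]]
```

Emit:
servo_tool(
  increments=[
    {"hand": 1, "travel": [-2.2, 4.7, 0], "yaw": 0},
    {"hand": 1, "travel": [-2.5, 4.6, 0], "yaw": 0},
    {"hand": 1, "travel": [-2.7, 4.5, 0], "yaw": 0},
    {"hand": 1, "travel": [-2.9, 4.3, 0], "yaw": 0},
    {"hand": 1, "travel": [-3.2, 4.2, 0], "yaw": 0},
    {"hand": 1, "travel": [-3.4, 4, 0], "yaw": 0},
    {"hand": 1, "travel": [-3.6, 3.8, 0], "yaw": 0},
    {"hand": 1, "travel": [-3.8, 3.6, 0], "yaw": 0},
    {"hand": 1, "travel": [-4, 3.4, 0], "yaw": 0},
    {"hand": 1, "travel": [-4.1, 3.2, 0], "yaw": 0},
  ],
)

```text
t: 8.1
tcp_pos: [0.6005, 0.0411, 0.037]
tool_rot: [0.977, 0.214, 0.0, 0.0]
force: [1.7, 2.3, 4.1]
finger_gap: 0.0
```

```bash
python3 plan.py 81
```

```text
8.1 [0.60050869 0.04113895 0.03696492] [1.73 2.34 4.12]
r 0.09975515439768352 ang 80.75541991406263
[[ 0.5 -0.1]]
```

Emit:
servo_tool(
  increments=[
    {"hand": 1, "travel": [-4.2, 3, 0], "yaw": 0},
    {"hand": 1, "travel": [-4.3, 2.8, 0], "yaw": 0},
    {"hand": 1, "travel": [-4.6, 2.5, 0], "yaw": 0},
    {"hand": 1, "travel": [-4.7, 2.3, 0], "yaw": 0},
    {"hand": 1, "travel": [-4.8, 2, 0], "yaw": 0},
    {"hand": 1, "travel": [-4.9, 1.8, 0], "yaw": 0},
    {"hand": 1, "travel": [-5, 1.5, 0], "yaw": 0},
    {"hand": 1, "travel": [-5.1, 1.3, 0], "yaw": 0},
    {"hand": 1, "travel": [-5.1, 1, 0], "yaw": 0},
    {"hand": 1, "travel": [-5.2, 0.7, 0], "yaw": 0},
  ],
)

```text
t: 9.1
tcp_pos: [0.5647, 0.004, 0.037]
tool_rot: [0.977, 0.214, 0.0, 0.0]
force: [2.4, 2.0, 2.9]
finger_gap: 0.003
```

```bash
python3 plan.py 51 30
```

```text
9.1 [0.56473549 0.00400585 0.03697401] [2.37 1.97 2.87]
r 0.09994548982430042 ang 50.82976042682943
[[  0.3   0. ]
 [-36.4  -2.7]]
```

Emit:
servo_tool(
  increments=[
    {"hand": 1, "travel": [-5.2, 0.4, 0], "yaw": 0},
    {"hand": 1, "travel": [-5.2, 0.2, 0], "yaw": 0},
    {"hand": 1, "travel": [-5.2, -0.1, 0], "yaw": 0},
    {"hand": 1, "travel": [-5.2, -0.4, 0], "yaw": 0},
    {"hand": 1, "travel": [-5.2, -0.7, 0], "yaw": 0},
    {"hand": 1, "travel": [-5.1, -0.9, 0], "yaw": 0},
    {"hand": 1, "travel": [-3, -0.7, 0], "yaw": 0},
    {"hand": 1, "travel": [-2, -0.5, 0], "yaw": 0},
    {"hand": 1, "travel": [0, 0, 0], "yaw": 0},
    {"hand": 1, "travel": [0, 0, 0], "yaw": 0},
    {"hand": 1, "travel": [0, 0, 0], "yaw": 0},
    {"hand": 1, "travel": [0, 0, 0], "yaw": 0},
    {"hand": 1, "travel": [0, 0, 0], "yaw": 0},
  ],
)

```text
t: 10.4
tcp_pos: [0.5305, -0.0084, 0.0368]
tool_rot: [0.977, 0.214, -0.001, -0.0]
force: [-0.4, -2.2, 3.2]
finger_gap: 0.0
```

```bash
python3 plan.py 30; python3 - <<'E'
from h import *
from station import manip
import cv2
ims=[manip.snapshot(n)["pixels"] for n in("top","side")]
cv2.imwrite("pics/end.png",np.vstack([i[90:390,160:460] for i in ims]).reshape(2,300,300,3).transpose(1,0,2,3).reshape(300,600,3))
E
```

```text
10.4 [ 0.53046785 -0.00839612  0.03679607] [-0.45 -2.16  3.24]
r 0.09963197459844468 ang 29.788051215131873
[[0.3 0.5]]
```

View pics/end.png

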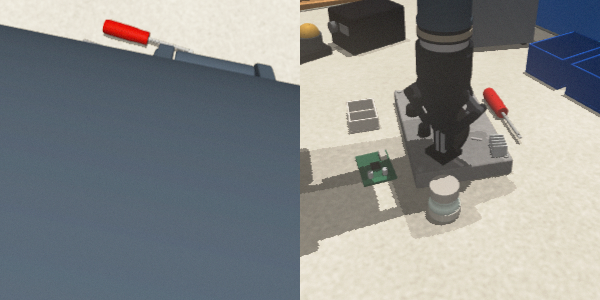

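The side view shows the fingertips on the square pad, with the jar, board, tray, heat sink and screwdriver where they were. The readings are steady, so I'm handing the job in.

```bash
python3 -c "
from station import manip
print(manip.sign_off())"
```

```text
the job is handed in; nothing more can be done
None
```

I ran the touch strip test in one stroke, from the round end to the square end, and handed it in with the fingertips still holding the strip down. The hand-in gives no verdict.

- **Finding the panel:** I fitted the panel's pose from both cameras. The two views agreed to about 3 mm.
- **Press at the round end:** The strip sank 3.0 mm at 3.3 N, which matches the given spring rate. I took the sink from tool height.
- **Stroke:** I followed the 100 mm arc through 120 degrees. At each check the radius read 99.6–100.0 mm, the tip stayed about 3 mm down, and the vertical force was 2.9–4.1 N. I checked between short sets of moves, not continuously.
- **Last check at the square end, at 10.4 s:** The tip was within 1 mm of the fitted centre, 3.2 mm down and still. The vertical force was 3.2 N, with about 2 N sideways.
- **Loose things:** In the last side view the jar, board, tray, heat sink and screwdriver looked unmoved. The arm hid the knob cap and spool, so I couldn't check those by eye. The planned path kept clear of both.
- **Refused call:** My first move call was refused because I left out the yaw value, and nothing moved.

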